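# Fit the flat beater into the upturned hand mixer

## Robot

A 6-joint arm with a two-finger parallel gripper is mounted at the origin on the work surface. World frame = base frame: x ahead of the robot, y to its left, z up, the work surface at z = 0. Lengths are in m, angles in rad, forces in N, time in s.
With the tool pointing down it reaches from about 0.275 to 1 m from the base axis. Payload 8.4 kg.
Tool frame: the origin (TCP) lies midway between the tips of the shut fingers; the grasp point (between the pads) lies 19 mm behind it (robot.grip_depth is the distance from the TCP to the grasp point, in m); y points along the fingers, z is the direction in which the jaws open and shut, and the axes are right-handed (so a half turn about y gives the same grasp; the last joint's range is limited). The gripper opens to 85 mm and grips with 20 to 120 N. Pads are 22 mm wide; open, the fingers measure 114 mm over their backs; the gripper's body (76 mm by 85 mm) begins 54 mm behind the grasp point. The pads swing forward as they close: fully open they stand 13 mm farther back than shut.
Start: joints at [-1.111, 0.353, 1.633, -0, 1.155, -0.002], TCP at [0.278, -0.56, 0.231] pointing down, gripper open.
Joint ranges: [-2.63, 2.63], [-0.92, 2.1], [0.06, 2.66], [-1.3, 4.44], [0, 2.69], [-3.02, 3.02]. Speed limits (rad/s): [2.22, 2.22, 2.79, 3.14, 3.14, 3.14].

## Interface

Orientations are given as a unit quaternion [w, x, y, z].
In Python, from workcell import sensors, imaging, robot gives the robot as it stands.
- The arm moves only by the tool play_rows, never from a script. Its argument "moves" is text: rows parted by semicolons, each of 7 numbers parted by spaces: the turn, a rotation vector about the tool's x, y, z in degrees, then the shift along the tool's x, y, z in mm, then the opening, from 0 (shut) to 1 (fully open). A call has 1 to 12 rows; each row is the pose to reach, as a shift and turn from the pose commanded when the call began, along the tool's axes at that moment; what a row does not reach only later rows make up. A row lasts 1/12 s, in which the tool goes at most 41.7 mm and 7.16 degrees, less where a joint would pass 70% of its speed; a pose out of reach is approached as far as the arm can. A call with a gripper value outside its range is refused whole. The fingers move at their own pace and stop on an object; "force" is the grip in N (left out, the last holds). Time passes only in rows, so rows that repeat a pose let the fingers close. It gives the time, the measured TCP pose, the force and the opening at its end, in the units of the state.
- sensors.observe(): the state, without advancing time (a new reading comes with each control period).
- imaging.camera(name): name is "scene" or "top" or "wrist"; returns a dict with "color" (400x640x3 uint8, red, green, blue), "intrinsics" (3x3 intrinsics, pixels), "world_to_cam" (4x4, takes a point from world to camera coordinates). Camera axes: x right, y down, z forward; pixel columns grow to the right and rows downward; lengths in m; the calibration is good to about 2 mm. A picture is of the moment at which its call begins. There is no depth.
- robot.close_job(): hands the job in, once; it reports no verdict.
The state is a dict: "t": time; "joint_positions": joint angles; "dq": joint speeds; "effort": joint torques, N m; "tcp_pos": TCP position; "tcp_rot": TCP orientation; "contact_force": force on the tool from outside, world axes, zero at the start; "wrist_torque": the same for the moment, N m; "width": opening from 0.0 (shut) to 1.0 (fully open).
Only numpy, scipy, OpenCV 4.12 (cv2) and the standard library are available. Lean on these libraries where they do the work, as an engineer would, in place of code of your own. Each camera call takes 0.05 s, during which the arm holds its last target.

## Task

Take the flat beater out of its wooden stand, set its stem over the drive socket of the hand mixer lying on its back, turn it until the four splines mesh with the cross-shaped slots and slide it fully home against the spring ejector, upright, with the collar seated on the hub. Finish while still gripping the beater and pressing it down, for the ejector pushes it out again if you let go. Leave the ramekin, pasta stamp, tumbler and rolling pin where they are.

Things in the scene. Friction and masses are not known exactly. Their poses are not given: they have to be found in the camera images.
- beater_grip (a point): Centre of the solid top plate (44 wide x 10 thick x 30 mm high) of the flat steel beater, 0.1 kg, upright in the beech stand: grip it here from above across the 10 mm. Top 15 mm above, collar underside 78 mm below this point. z up along the stem, x along the 44 mm width, y through the thickness. An open frame of three bars of the same thickness joins plate and collar.
- beater_collar (a point): Centre of the underside of the beater's collar (32 mm wide, 5 thick), axes as beater_grip. It rests on the stand at first, on the hub when home. The stem reaches 30 mm below: 8 mm core, four splines forming a cross along x and y, 20 mm across, 5 thick, from the collar to 24 mm below it (lowest 3 mm: 17 across, 3 thick), then a 6 mm nose, tapered at its end.
- beater: The same flat beater as a whole; origin and axes as beater_collar.
- hub_face (a point): Centre of the socket's mouth on the upper face of the mixer's drive hub, a square steel block 34 mm wide, its face 110 mm above the board. Cross-shaped socket: slots 8 mm wide, 24 mm across, along this point's x and y axes and parallel to the block's sides, so the beater meshes in any of four directions. z up. The socket is deeper than the stem is long.
- mixer: Fixed: white compact hand mixer on its back in a beech cradle. Origin: on the board under the hub's axis; x runs along its body to the grey loop handle (174 mm from the hub), 38 mm to its front. Body 70 mm wide, 74 mm high; a round grey neck, 60 mm wide, rises under the hub to 94 mm.
- hub (a joint): Angle (rad) of the drive hub about its upright axis relative to the mixer, -0.8 to 0.8, any start. It stays where it is, with a stiff friction of 0.15 N m.
- ejector (a joint): Spring ejector in the bottom of the socket, m it is pushed down: 0 at rest (its top 14 mm below the hub's face), 0.016 when the beater's collar sits on the face. It pushes up with 2.5 N at first and 6.5 N when the beater is home.
- stand: Fixed beech block 85 x 65 x 45 mm high on the board with a round 25 mm hole through its middle, in which the beater hangs. Origin: centre of its underside, z up. The board is 18 mm thick.
- turntable: Fixed bamboo turntable, 210 mm diameter, 26 mm high, carrying the ramekin, stamp and tumbler. Origin: centre of its underside on the board.
- ramekin: Bystander: glazed blue ramekin, 72 mm diameter, 42 mm high. Origin: centre of its underside.
- tumbler: Bystander: clear glass tumbler, 64 mm diameter, 85 mm high. Origin: centre of its underside.
- stamp: Bystander: stainless steel pasta stamp, 58 mm diameter at the foot, 68 mm high. Origin: centre of its underside.
- pin: Bystander: thin beech rolling pin, 25 mm diameter, 340 mm long along its y axis, lying on the board on the far side from the robot. Origin: middle of its underside.

How it is judged:
By the outcome, as a careful person would: the job done as asked, in the order asked, and still so for the second after the job is handed in, while the arm keeps its last pose, push and grip.
It also fails if it takes over 42 s, if anything falls off the work surface, if the arm or the gripper's body presses on something with over 40 N, if the wrist force passes 120 N, or if a joint passes its speed limit or range.

## Working session

There is one attempt and no reset: what is moved stays moved. The work goes in short steps, Python scripts to look and compute and a tool call to move; the robot and the scene stay as the last step left them, time stands still between calls to the robot, and variables do not carry over. Pictures are saved under pics/ and viewed, and the job is handed in when it is done.

Besides the shell and the picture viewer there is one more tool, called after "Call:" as name(argument=value, ...) on one line, values as JSON. play_rows: Moves the arm, as the interface text tells. Its arguments: {"type":"object","properties":{"moves":{"type":"string"},"force":{"type":"number"}},"required":["moves"]}

```bash
mkdir -p pics
cat > h.py <<'E'
import numpy as np,cv2
from workcell import sensors,imaging,robot
def snap(n,tag):
    c=imaging.camera(n); cv2.imwrite(f'pics/{tag}.png',c['color'][:,:,::-1]); np.savez(f'pics/{tag}.npz',K=c['intrinsics'],T=c['world_to_cam'],im=c['color']); return c
def load(tag):
    d=np.load(f'pics/{tag}.npz'); return d['K'],d['T'],d['im']
def ray(K,T,u,v):
    R=T[:3,:3];o=-R.T@T[:3,3]; d=R.T@np.linalg.inv(K)@np.array([u,v,1.]);return o,d
def onz(K,T,u,v,z):
    o,d=ray(K,T,u,v);return o+d*(z-o[2])/d[2]
def proj(K,T,p):
    q=K@(T[:3,:3]@np.asarray(p)+T[:3,3]);return q[:2]/q[2]
E
python3 - <<'E'
from h import *
for n in ['scene','top','wrist']:
    c=snap(n,n+'0');T=c['world_to_cam'];print(n,-T[:3,:3].T@T[:3,3],T[2,:3],c['intrinsics'][0])
s=sensors.observe();print(s)
E
```

```text
scene [1.22138689 0.10327212 0.72358959] [-0.69087807 -0.14446454 -0.70839077] [368.15416845   0.         320.73680586]
top [ 0.48157096 -0.00612535  0.94304232] [ 0.14555337 -0.00682377 -0.98932687] [367.3504638    0.         316.31353782]
wrist [ 0.3475551  -0.52269201  0.37398518] [-0.27386695 -0.1345759  -0.95230574] [341.10488566   0.         318.74247083]
{'t': 0.15, 'joint_positions': array([-1.11139528e+00,  3.53504706e-01,  1.63394891e+00,  1.20758595e-05,
        1.15523400e+00, -2.38855523e-03]), 'dq': array([ 1.37664938e-03,  7.79257925e-05, -1.03517859e-03,  1.42849046e-03,
        9.70021983e-05, -1.74471420e-03]), 'effort': array([-9.38263256e-04, -6.05634999e+01, -3.42338240e+01, -3.09172071e-05,
        6.13202617e-03, -5.90959235e-05]), 'tcp_pos': array([ 0.27831585, -0.55920037,  0.23073054]), 'tcp_rot': array([ 0.16173485, -0.16190263,  0.68871983, -0.68796393]), 'contact_force': array([-0.16489579,  1.03746805, -0.48613201]), 'wrist_torque': array([0.05363778, 0.01813865, 0.03506366]), 'width': 1.0010020214041637}
```

View pics/scene0.png

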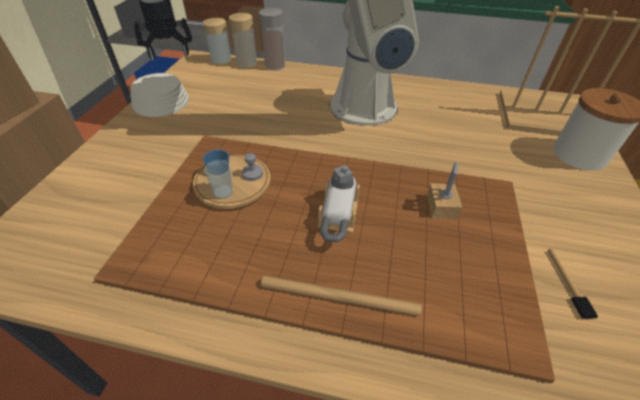

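View pics/top0.png

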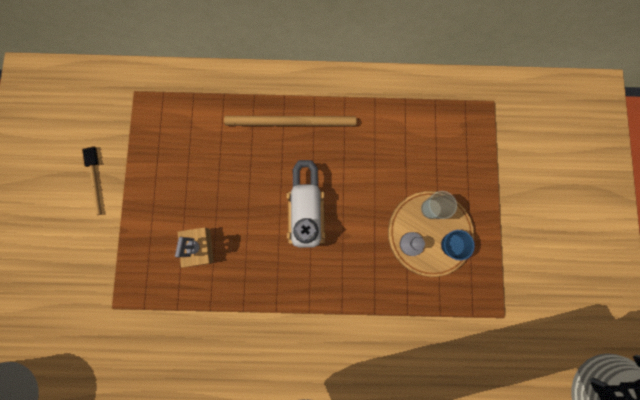

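View pics/wrist0.png

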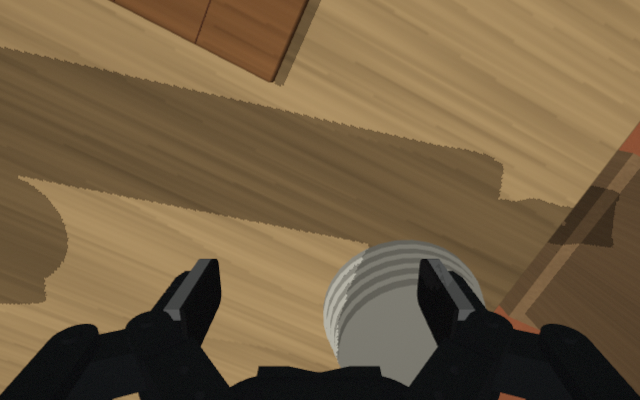

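The top view shows the stand with the beater at about (195,246), the hub at (306,230), and the turntable at (432,233). I'll zoom in on the stand and hub.

Run:
```python
from h import *
K,T,im=load('top0')
a=cv2.resize(im[215:280,160:250],None,fx=6,fy=6,interpolation=cv2.INTER_CUBIC)
b=cv2.resize(im[210:250,285:325],None,fx=8,fy=8,interpolation=cv2.INTER_CUBIC)
o=np.zeros((400,800,3),np.uint8);o[:390,:450]=a[:,:450];o[:320,470:790]=b;cv2.imwrite('pics/z1.png',o[:,:,::-1])
K2,T2,im2=load('scene0')
cv2.imwrite('pics/z2.png',cv2.resize(im2[150:230,400:500],None,fx=7,fy=7,interpolation=cv2.INTER_CUBIC)[:,:,::-1])
for n,p,z in [('hub',(306,230),.128),('st',(195,246),.063),('b',(187,246),.156)]: print(n,onz(K,T,*p,z))
```

```text
hub [0.52620234 0.00923994 0.128     ]
st [0.48544641 0.2719202  0.063     ]
b [0.48462272 0.25940233 0.156     ]
```

View pics/z1.png

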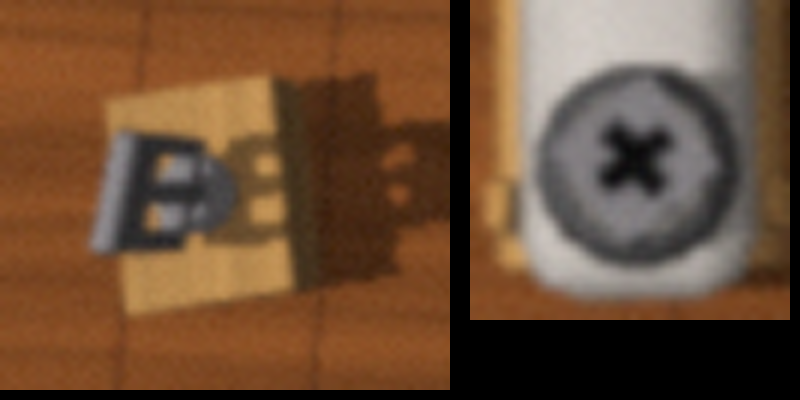

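View pics/z2.png

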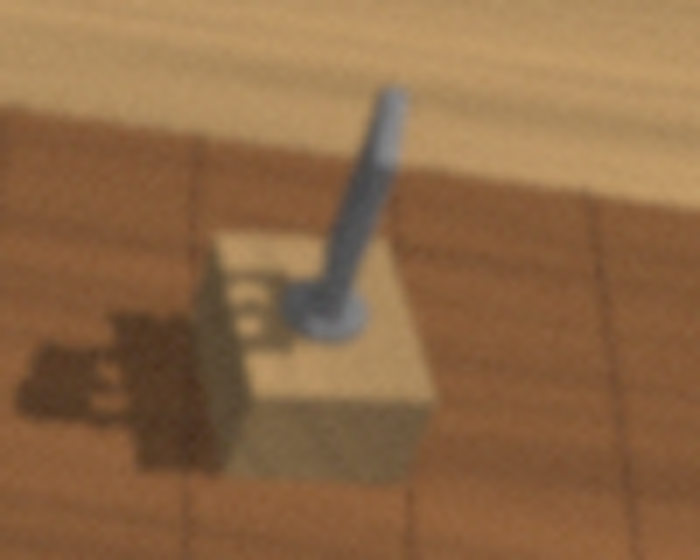

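```bash
cat >> h.py <<'E'
from scipy.spatial.transform import Rotation as Ro
def pose():
    s=sensors.observe();q=s['tcp_rot'];return s,np.array(s['tcp_pos']),Ro.from_quat([q[1],q[2],q[3],q[0]])
def plan(p_goal,ang=None):
    """tool down, tool z horizontal at yaw ang (mod 180) ; prints rotvec deg+shift mm"""
    s,p,R=pose();M=R.as_matrix()
    best=None
    for k in (0,180):
        a=np.radians((ang if ang is not None else 0)+k);z=np.array([np.cos(a),np.sin(a),0]);y=np.array([0,0,-1.]);G=Ro.from_matrix(np.c_[np.cross(y,z),y,z])
        rv=(R.inv()*G).as_rotvec(degrees=True)
        if best is None or np.linalg.norm(rv)<np.linalg.norm(best):best=rv
    sh=M.T@(np.array(p_goal)-p)*1000
    print('t',round(s['t'],2),'p',p.round(4),'zyaw',np.degrees(np.arctan2(M[1,2],M[0,2])).round(2),'tilt',np.degrees(np.arccos(-M[2,1])).round(2),'w',round(s['width'],3),'F',np.round(s['contact_force'],1),'j6',s['joint_positions'][5].round(2))
    print('turn',best.round(2),'shift',sh.round(1))
E
python3 - <<'E'
from h import *
K,T,im=load('top0')
sub=im[225:275,165:215].astype(int)
a=onz(K,T,160+126/6-.5,215+133/6-.5,.156);b=onz(K,T,160+103/6-.5,215+250/6-.5,.156)
print(a,b,(a+b)/2,np.linalg.norm(a-b));d=b-a;wy=np.degrees(np.arctan2(d[1],d[0]));print('width yaw',wy)
# hub socket dark
g=cv2.cvtColor(im,cv2.COLOR_RGB2GRAY)[215:245,292:322];m=(g<45).astype(np.uint8);n,l,st,c=cv2.connectedComponentsWithStats(m)
for i in range(1,n):
    if st[i,4]>8: print(st[i],c[i]+[292,215],onz(K,T,*(c[i]+[292,215]),.128))
plan([(a+b)[0]/2,(a+b)[1]/2,.30],wy+90)
E
```

```text
[0.50389626 0.27463042 0.156     ] [0.46289242 0.27948853 0.156     ] [0.48339434 0.27705948 0.156     ] 0.04129062448193175
width yaw 173.24313643388913
[10 11  8  8 36] [305.19444444 229.30555556] [0.52768998 0.01106532 0.128     ]
t 0.15 p [ 0.2783 -0.5592  0.2307] zyaw -63.54 tilt 0.06 w 1.001 F [-0.2  1.  -0.5] j6 -0.0
turn [6.000e-02 3.322e+01 2.000e-02] shift [-556.2  -68.5 -657.4]
```

Call:
play_rows(moves="0 33 0 -20 -69 -24 1;0 33 0 -556 -69 -657 1;0 33 0 -556 -69 -657 1;0 33 0 -556 -69 -657 1;0 33 0 -556 -69 -657 1;0 33 0 -556 -69 -657 1;0 33 0 -556 -69 -657 1;0 33 0 -556 -69 -657 1;0 33 0 -556 -69 -657 1;0 33 0 -556 -69 -657 1;0 33 0 -556 -69 -657 1;0 33 0 -556 -69 -657 1")

```text
t: 1.15
tcp_pos: [0.3914, -0.096, 0.2863]
tcp_rot: [0.04, -0.041, -0.706, 0.706]
contact_force: [1.3, -0.8, -0.6]
width: 1.0
```

Run:
```python
from h import *
plan([.4834,.2771,.30],83.2)
```

```text
t 1.15 p [ 0.3914 -0.096   0.2863] zyaw -96.56 tilt 0.03 w 1.0 F [ 1.3 -0.8 -0.6] j6 1.44
turn [-0.    0.24 -0.03] shift [ -48.7  -13.7 -381.2]
```

Call:
play_rows(moves="0 0 0 -48 -14 -381 1;0 0 0 -48 -14 -381 1;0 0 0 -48 -14 -381 1;0 0 0 -48 -14 -381 1;0 0 0 -48 -14 -381 1;0 0 0 -48 -14 -381 1;0 0 0 -48 -14 -381 1;0 0 0 -48 -14 -381 1;0 0 0 -48 -14 -381 1;0 0 0 -48 -14 -381 1;0 0 0 -48 -14 -381 1;0 0 0 -48 -14 -381 1")

```text
t: 2.15
tcp_pos: [0.4822, 0.2748, 0.2995]
tcp_rot: [0.04, -0.039, -0.706, 0.706]
contact_force: [-0.2, -0.3, -0.2]
width: 1.001
```

Run:
```python
from h import *
plan([.4834,.2771,.30],83.2)
c=snap('wrist','w1');T=c['world_to_cam'];print(-T[:3,:3].T@T[:3,3])
print(proj(c['intrinsics'],T,[.4834,.2771,.156]))
snap('top','t1')
```

```text
t 2.15 p [0.4822 0.2748 0.2995] zyaw -96.47 tilt 0.1 w 1.001 F [-0.2 -0.3 -0.2] j6 2.2
turn [-0.08  0.33  0.06] shift [-1.  -0.5 -2.4]
[0.55921548 0.26814533 0.44271787]
[317.81766855 178.71171909]
```

View pics/w1.png

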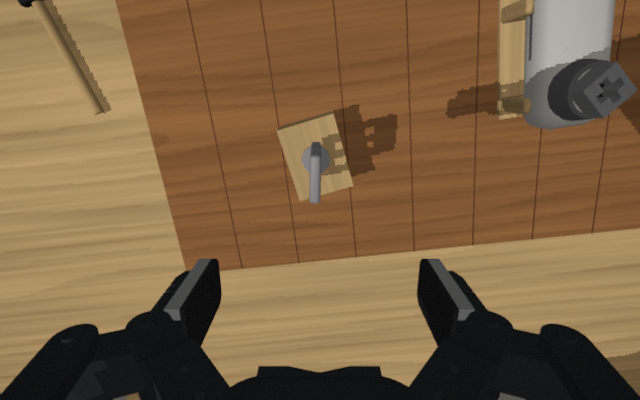

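View pics/t1.png

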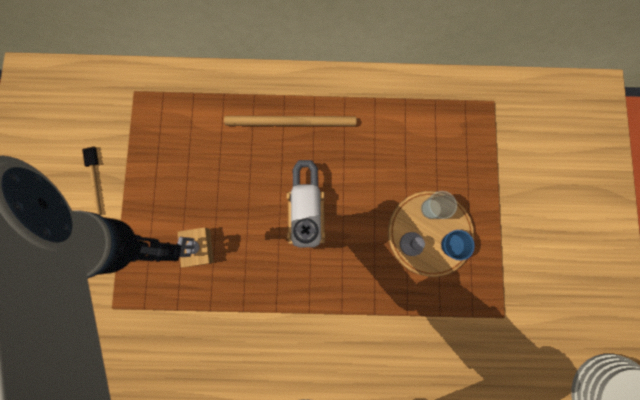

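Wrist view: the beater plate is at about (316,175), between the fingers, and the hub with its cross slots is at about (605,90). I'll zoom in to measure both.

Run:
```python
from h import *
K,T,im=load('w1')
a=cv2.resize(im[110:215,270:360],None,fx=5,fy=5,interpolation=cv2.INTER_CUBIC)
b=cv2.resize(im[50:130,560:640],None,fx=4,fy=4,interpolation=cv2.INTER_CUBIC)
o=np.zeros((525,800,3),np.uint8);o[:525,:450]=a;o[:320,470:790]=b;cv2.imwrite('pics/z3.png',o[:,:,::-1])
```

```text
(no output)
```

View pics/z3.png

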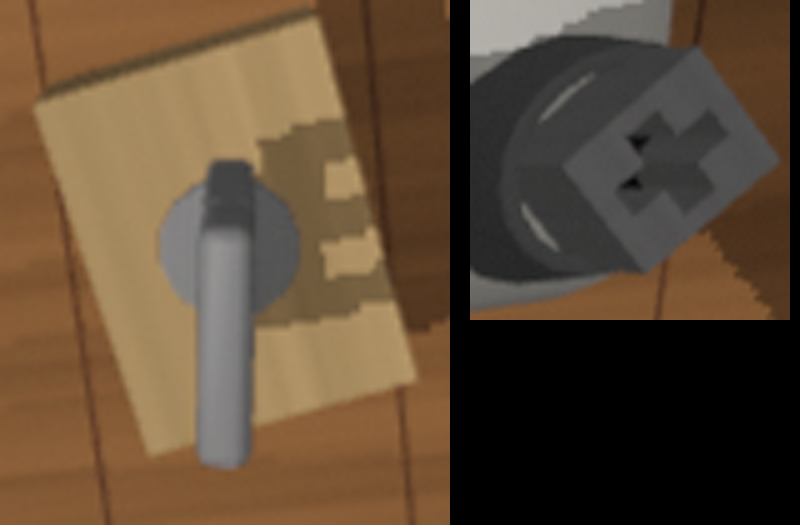

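```bash
cat > m.py <<'E'
from h import *
K,T,im=load('w1')
a=onz(K,T,270+226/5-.5,110+227/5-.5,.156);b=onz(K,T,270+223.5/5-.5,110+467/5-.5,.156)
print('plate',a,b,(a+b)/2,np.linalg.norm(a-b)); d=b-a;print(np.degrees(np.arctan2(d[1],d[0])))
c=[onz(K,T,560+(u-470)/4-.5,50+v/4-.5,.128) for u,v in [(697,47),(779,160),(642,273),(563,167)]]
c=np.array(c);print('hub',c.mean(0))
for i in range(4):
    e=c[(i+1)%4]-c[i];print(np.linalg.norm(e),np.degrees(np.arctan2(e[1],e[0])))
# stand top corners
s=np.array([onz(K,T,270+u/5-.5,110+v/5-.5,.063) for u,v in [(35,103),(320,12),(417,378),(150,457)]]);print('stand',s.mean(0))
K2,T2,_=load('top0')
for n,uv1,uv2 in [('hub',None,None)]:
    o1,d1=ray(K2,T2,305.19,229.3);print(onz(K2,T2,305.19,229.3,.128))
E
python3 m.py
```

```text
plate [0.50448063 0.27735491 0.156     ] [0.46169365 0.2828195  0.156     ] [0.48308714 0.2800872  0.156     ] 0.04313453229010743
172.7218026096116
hub [0.52696603 0.01310517 0.128     ]
0.03361667841058664 -140.15961467564068
0.03422333436142709 128.91911688118196
0.032665407357010734 39.02551365487099
0.033756773721283696 -49.47334850463212
stand [0.48280174 0.2796221  0.063     ]
[0.52770199 0.01107551 0.128     ]
```

Run:
```python
from h import *
plan([.483,.279,.122],82.8)
```

```text
t 2.25 p [0.4822 0.2736 0.2998] zyaw -96.58 tilt 0.07 w 0.999 F [-1.  -0.8 -0.6] j6 2.2
turn [-0.06  0.62  0.04] shift [ -0.3 177.8  -5.6]
```

Call:
play_rows(moves="0 0.6 0 -1 40 -5 1;0 0.6 0 -1 80 -5 1;0 0.6 0 -1 110 -5 1;0 0.6 0 -1 110 -5 1;0 0.6 0 -1 110 -5 1")

```text
t: 2.67
tcp_pos: [0.4835, 0.2782, 0.1897]
tcp_rot: [0.045, -0.044, -0.705, 0.706]
contact_force: [0.7, 0.5, 0.5]
width: 0.998
```

Run:
```python
from h import *
plan([.483,.279,.122],82.8)
c=snap('wrist','w2');plan([.483,.279,.122],82.8)
print(proj(c['intrinsics'],c['world_to_cam'],[.483,.279,.156]))
```

```text
t 2.67 p [0.4835 0.2782 0.1897] zyaw -97.23 tilt 0.18 w 0.998 F [0.7 0.5 0.5] j6 2.22
turn [-0.11 -0.03  0.14] shift [ 0.5 67.7 -0.8]
t 2.72 p [0.4848 0.2792 0.1914] zyaw -97.21 tilt 0.03 w 1.001 F [ 0.4 -0.4  0.4] j6 2.22
turn [ 0.01 -0.01 -0.03] shift [ 1.8 69.4  0.4]
[320.51084193 231.47833188]
```

View pics/w2.png

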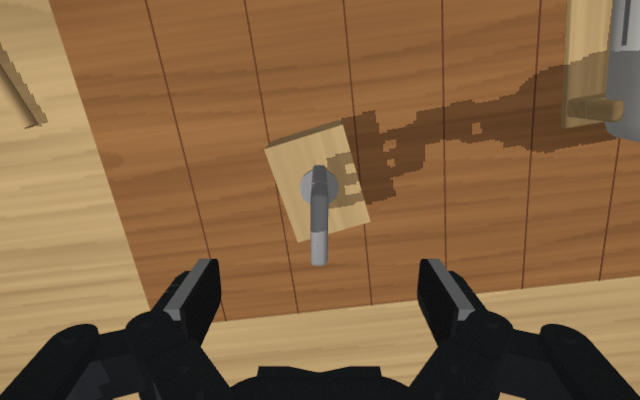

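Run:
```python
from h import *
K,T,im=load('w2')
a=im[150:280,270:370].astype(float)*1.5
cv2.imwrite('pics/z4.png',cv2.resize(a.clip(0,255).astype(np.uint8),None,fx=4.5,fy=4.5,interpolation=cv2.INTER_CUBIC)[:,:,::-1])
for x in (.461,.483,.505): print(proj(K,T,[x,.279,.156]))
```

```text
[325.20651205 265.88151298]
[320.51084193 231.47833188]
[315.47531496 194.58516405]
```

View pics/z4.png

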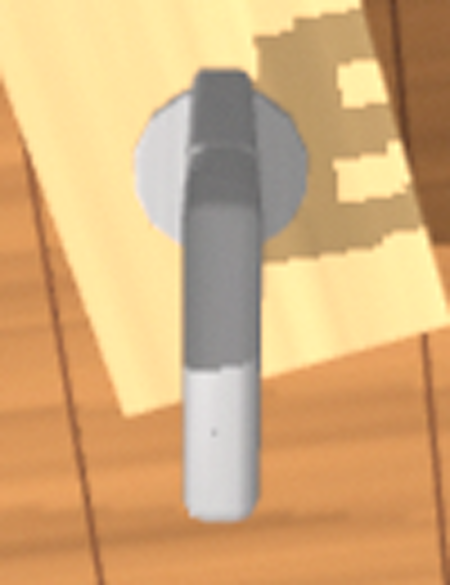

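The light/dark split was only the gripper's shadow. The plate's top edge spans rows 195 to 265, as predicted, so I'll descend and grip.

Call:
play_rows(moves="0 0 0 0.5 30 0 1;0 0 0 0.5 55 0 1;0 0 0 0.5 68 0 1;0 0 0 0.5 68 0 1;0 0 0 0.5 68 0 0;0 0 0 0.5 68 0 0;0 0 0 0.5 68 0 0;0 0 0 0.5 68 0 0;0 0 0 0.5 68 0 0;0 0 0 0.5 68 0 0;0 0 0 0.5 68 0 0;0 0 0 0.5 68 0 0", force=70)

```text
t: 3.72
tcp_pos: [0.4839, 0.28, 0.1223]
tcp_rot: [-0.044, 0.044, 0.706, -0.706]
contact_force: [-0.1, -0.6, 2.5]
width: 0.107
```

Run:
```python
from h import *
plan([.483,.279,.122],82.8)
```

```text
t 3.72 p [0.4839 0.28   0.1223] zyaw -97.14 tilt 0.01 w 0.107 F [-0.1 -0.6  2.5] j6 2.22
turn [ 0.01  0.06 -0.01] shift [0.7 0.3 1.1]
```

Call:
play_rows(moves="0 0 0 0 -15 0 0;0 0 0 0 -40 0 0;0 0 0 0 -75 0 0;0 0 0 0 -115 0 0;0 0 0 0 -150 0 0;0 0 0 0 -150 0 0;0 0 0 0 -150 0 0")

```text
t: 4.3
tcp_pos: [0.4848, 0.2806, 0.2742]
tcp_rot: [-0.043, 0.045, 0.707, -0.705]
contact_force: [0.4, 0.4, -1.9]
width: 0.105
```

Run:
```python
from h import *
plan([.527,.012,.25],-50.4)
snap('wrist','w3');snap('scene','s3');
plan([.527,.012,.25],-50.4)
K,T,im=load('s3');cv2.imwrite('pics/z5.png',cv2.resize(im[80:240,290:510],None,fx=3.5,fy=3.5,interpolation=cv2.INTER_CUBIC)[:,:,::-1])
```

```text
t 4.3 p [0.4848 0.2806 0.2742] zyaw -97.14 tilt 0.25 w 0.105 F [ 0.4  0.4 -1.9] j6 2.22
turn [  0.06 -46.74  -0.25] shift [-75.2  23.8 261.3]
t 4.4 p [0.4832 0.2796 0.2711] zyaw -97.14 tilt 0.08 w 0.109 F [-0.7 -0.  -1.9] j6 2.22
turn [-2.000e-02 -4.674e+01  8.000e-02] shift [-76.8  21.2 260.1]
```

View pics/w3.png

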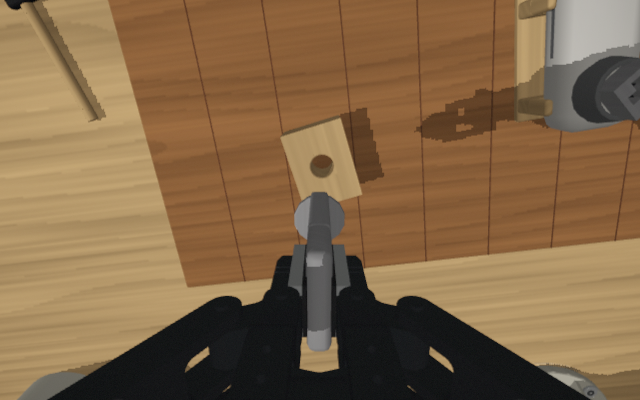

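View pics/z5.png

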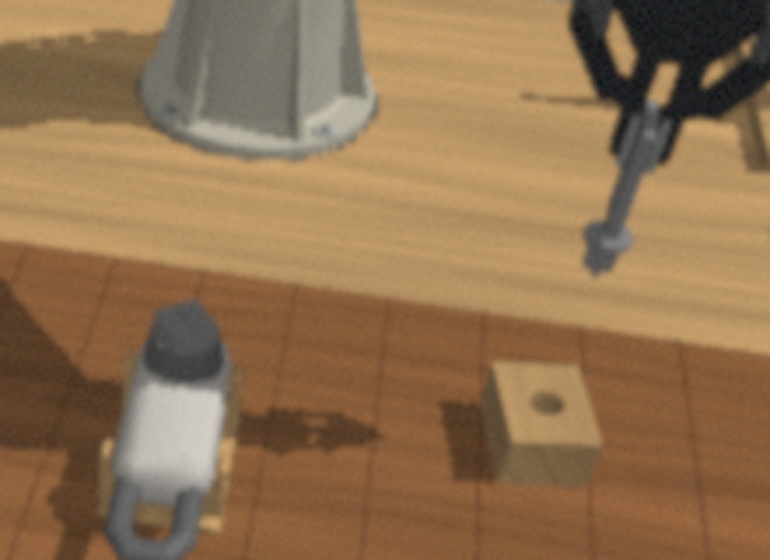

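Run:
```python
from h import *
K,T,im=load('w3');s,p,R=pose()
z=p[2]+.019-.078+.005
th=np.linspace(0,2*np.pi,80)
q=np.array([proj(K,T,[p[0]+.016*np.cos(t),p[1]+.016*np.sin(t),z]) for t in th])
print(q.min(0),q.max(0),proj(K,T,[p[0],p[1],p[2]+.034]))
a=(im[190:260,270:370].astype(float)*1.5).clip(0,255).astype(np.uint8)
a=cv2.resize(a,None,fx=6,fy=6,interpolation=cv2.INTER_CUBIC);cv2.imwrite('pics/z6.png',a[:,:,::-1])
plan([.527,.013,.26],-50.4)
```

```text
[298.22268239 193.88103633] [349.01978822 241.3140695 ] [326.19577508 301.35818741]
t 4.4 p [0.4832 0.2796 0.2711] zyaw -97.14 tilt 0.08 w 0.109 F [-0.7 -0.  -1.9] j6 2.22
turn [-2.000e-02 -4.674e+01  8.000e-02] shift [-76.6  11.2 259.1]
```

View pics/z6.png

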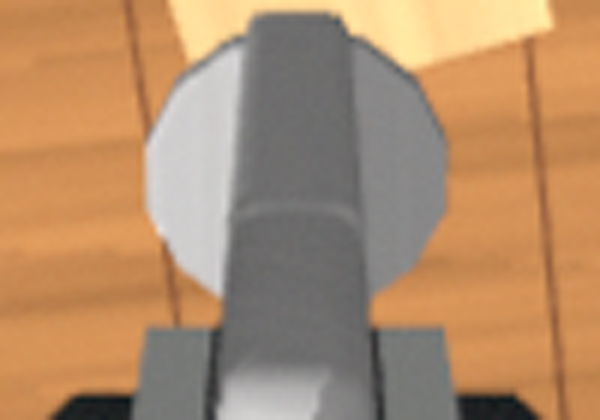

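Call:
play_rows(moves="0 -47 0 -76 16 259 0;0 -47 0 -76 16 259 0;0 -47 0 -76 16 259 0;0 -47 0 -76 16 259 0;0 -47 0 -76 16 259 0;0 -47 0 -76 16 259 0;0 -47 0 -76 16 259 0;0 -47 0 -76 16 259 0;0 -47 0 -76 16 259 0;0 -47 0 -76 16 259 0;0 -47 0 -76 16 259 0")

```text
t: 5.32
tcp_pos: [0.5264, 0.0143, 0.2551]
tcp_rot: [0.24, -0.241, 0.665, -0.665]
contact_force: [0.1, 0.1, -0.7]
width: 0.105
```

Run:
```python
from h import *
plan([.527,.013,.25],-50.4)
snap('wrist','w4');plan([.527,.013,.25],-50.4);snap('top','t4');plan([.527,.013,.25],-50.4);snap('scene','s4')
plan([.527,.013,.25],-50.4)
```

```text
t 5.32 p [0.5264 0.0143 0.2551] zyaw -50.21 tilt 0.11 w 0.105 F [ 0.1  0.1 -0.7] j6 0.9
turn [0.09 0.19 0.07] shift [0.4 5.1 1.4]
t 5.37 p [0.5265 0.0146 0.2554] zyaw -50.15 tilt 0.08 w 0.11 F [-0.4  0.1 -1.2] j6 0.9
turn [0.06 0.25 0.05] shift [0.7 5.4 1.5]
t 5.42 p [0.5266 0.0147 0.2556] zyaw -50.11 tilt 0.05 w 0.103 F [ 0.  -0.6 -0. ] j6 0.9
turn [0.04 0.29 0.03] shift [0.8 5.6 1.5]
t 5.47 p [0.5268 0.0146 0.2558] zyaw -50.09 tilt 0.03 w 0.109 F [ 0.3  0.7 -0.8] j6 0.9
turn [0.02 0.31 0.02] shift [0.9 5.8 1.4]
```

View pics/w4.png

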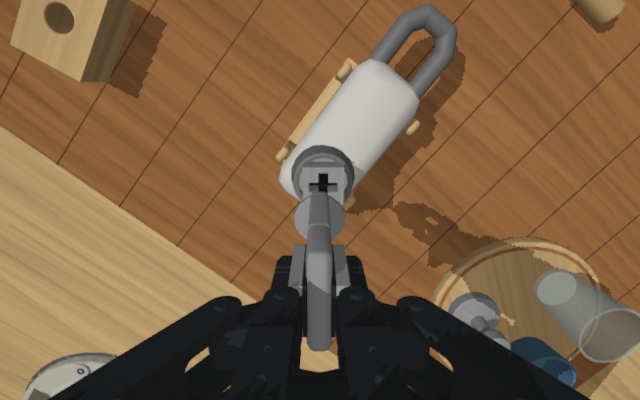

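View pics/s4.png

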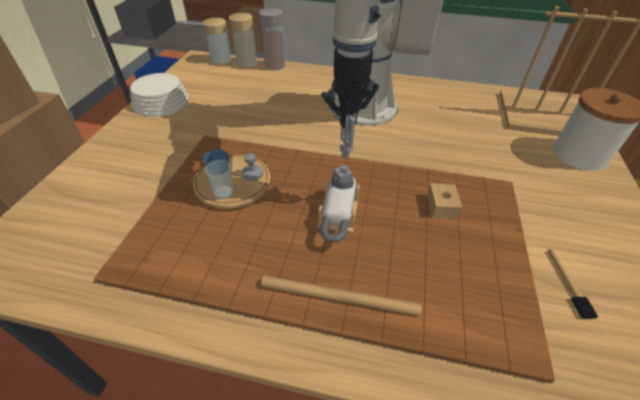

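The wrist view shows the hub cross at about (323,183), just ahead of the collar at (320,216) and already nearly square to the beater. I'll measure one against the other.

Run:
```python
from h import *
K,T,im=load('w4')
a=(im[135:245,270:370].astype(float)*1.4).clip(0,255).astype(np.uint8)
a=cv2.resize(a,None,fx=5.4,fy=5.4,interpolation=cv2.INTER_CUBIC);cv2.imwrite('pics/z7.png',a[:,:,::-1])
p=np.array([.5265,.0146,.2554])
z=p[2]+.019-.078+.005
th=np.linspace(0,2*np.pi,80)
q=np.array([proj(K,T,[p[0]+.016*np.cos(t),p[1]+.016*np.sin(t),z]) for t in th])
print((q.min(0)-[270,135])*5.4,(q.max(0)-[270,135])*5.4)
print((proj(K,T,[p[0],p[1],.128])-[270,135])*5.4)
```

```text
[140.5347189  323.61969418] [419.15395079 583.07073087]
[276.65203001 277.86523388]
```

View pics/z7.png

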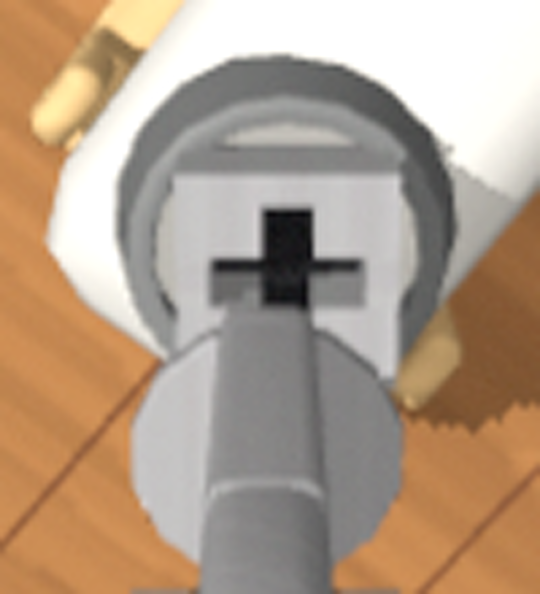

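```bash
cat > m2.py <<'E'
from h import *
K,T,im=load('w4')
p=np.array([.5265,.0146,.2554])
px=lambda u,v:(270+u/5.4,135+v/5.4)
for b in (-12.3,-9.2):
    h=onz(K,T,*px(287-b,283-0),.128);print('hub',h,'delta',(h-p)[:2]*1000)
# orientation of hub from edges (top edge of block, slot edges)
for A,B in [((172,175),(403,175)),((208,259),(365,259)),((208,307),(240,307)),((263,210),(263,300)),((313,210),(313,300)),((172,175),(176,340)),((403,175),(396,375))]:
    d=onz(K,T,*px(*B),.128)-onz(K,T,*px(*A),.128);print(np.degrees(np.arctan2(d[1],d[0])).round(2),np.linalg.norm(d).round(4))
E
python3 m2.py
```

```text
hub [0.52809034 0.0114151  0.128     ] delta [ 1.59034447 -3.18489656]
hub [0.52778684 0.01177926 0.128     ] delta [ 1.28683606 -2.82074226]
-50.2 0.0347
-50.19 0.0239
-50.19 0.0049
-140.23 0.0142
-139.75 0.0142
-139.73 0.0261
-140.85 0.0318
```

Run:
```python
from h import *
plan([.528,.0117,.224],-50.2)
```

```text
t 5.47 p [0.5268 0.0146 0.2558] zyaw -50.09 tilt 0.03 w 0.109 F [ 0.3  0.7 -0.8] j6 0.9
turn [0.02 0.11 0.02] shift [ 0.9 31.8  3.1]
```

Call:
play_rows(moves="0 0.1 0 1 0 3 0;0 0.1 0 1 15 3 0;0 0.1 0 1 31 3 0;0 0.1 0 1 31 3 0;0 0.1 0 1 31 3 0;0 0.1 0 1 31 3 0")

```text
t: 5.97
tcp_pos: [0.5285, 0.0108, 0.2258]
tcp_rot: [-0.241, 0.24, -0.665, 0.665]
contact_force: [0.7, -0.5, -0.4]
width: 0.104
```

Run:
```python
from h import *
plan([.528,.0117,.224],-50.2)
snap('wrist','w5');plan([.528,.0117,.224],-50.2);snap('scene','s5');snap('top','t5')
plan([.528,.0117,.224],-50.2)
K,T,im=load('w5');a=(im[135:245,270:370].astype(float)*1.4).clip(0,255).astype(np.uint8)
a=cv2.resize(a,None,fx=5.4,fy=5.4,interpolation=cv2.INTER_CUBIC);cv2.imwrite('pics/z8.png',a[:,:,::-1])
K,T,im=load('s5');a=(im[120:220,310:390].astype(float)*1.4).clip(0,255).astype(np.uint8)
a=cv2.resize(a,None,fx=6,fy=6,interpolation=cv2.INTER_CUBIC);cv2.imwrite('pics/z9.png',a[:,:,::-1])
```

```text
t 5.97 p [0.5285 0.0108 0.2258] zyaw -50.22 tilt 0.03 w 0.104 F [ 0.7 -0.5 -0.4] j6 0.89
turn [-0.02 -0.02 -0.03] shift [-0.2  1.8 -1. ]
t 6.02 p [0.5287 0.0108 0.2261] zyaw -50.23 tilt 0.07 w 0.11 F [ 0.2  0.1 -0.9] j6 0.89
turn [-0.05 -0.03 -0.06] shift [-0.1  2.1 -1.2]
t 6.12 p [0.5287 0.0107 0.226 ] zyaw -50.24 tilt 0.08 w 0.111 F [-0.1  0.6 -0.4] j6 0.89
turn [-0.05 -0.04 -0.07] shift [-0.1  2.  -1.2]
```

View pics/z8.png

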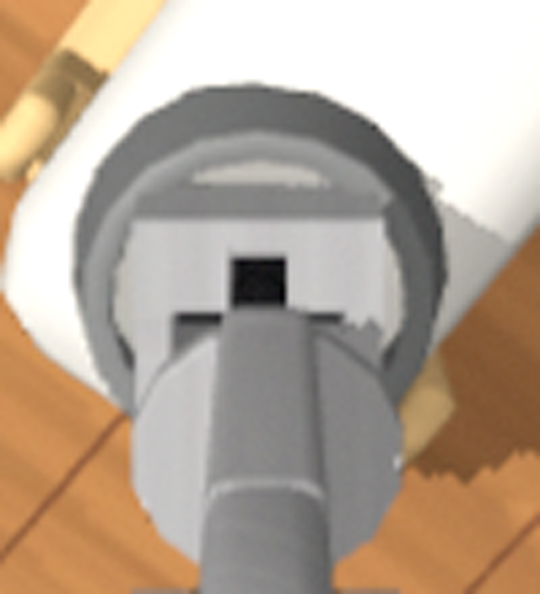

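View pics/z9.png

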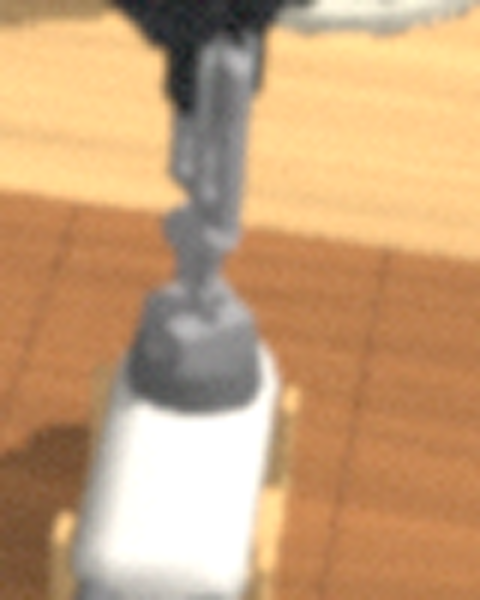

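```bash
cat > m3.py <<'E'
from h import *
K,T,im=load('w5')
p=np.array([.5286,.0108,.226]);px=lambda u,v:(270+u/5.4,135+v/5.4)
th=np.linspace(0,2*np.pi,80);z=p[2]-.054
q=np.array([(proj(K,T,[p[0]+.016*np.cos(t),p[1]+.016*np.sin(t),z])-[270,135])*5.4 for t in th]);print('collar pred',q.min(0),q.max(0))
print('axis at hub pred',(proj(K,T,[p[0],p[1],.128])-[270,135])*5.4)
b=267.5-(q.min(0)+q.max(0))[0]/2;print('b',b)
yaw=np.radians(-50.2);ez=np.array([np.cos(yaw),np.sin(yaw),0]);ex=np.cross([0,0,-1],ez)
for s in (1,.8):
    # slot features: u centre 259; top of vertical slot v=258 is 12mm from centre; horizontal slot near edge v=313 is 4mm; block top edge v=218 17mm
    for v,off in [(258,.012),(313,.004),(218,.017)]:
        h=onz(K,T,*px(259.5-s*b,v),.128)
        d=h-p; print(s,v,'ez',(d@ez*1000).round(2),'ex',(d@ex*1000).round(2),off*1000)
E
python3 m3.py
```

```text
collar pred [141.12480903 325.83718232] [419.49569461 585.13537228]
axis at hub pred [277.51256714 339.90980894]
b -12.810251822163877
1 258 ez -0.73 ex -11.7 12.0
1 313 ez -0.72 ex -3.88 4.0
1 218 ez -0.73 ex -17.29 17.0
0.8 258 ez -1.07 ex -11.7 12.0
0.8 313 ez -1.07 ex -3.88 4.0
0.8 218 ez -1.08 ex -17.29 17.0
```

Call:
play_rows(moves="0 0 0 0 0 -0.9 0;0 0 0 0 5 -0.9 0;0 0 0 0 10 -0.9 0;0 0 0 0 14 -0.9 0;0 0 0 0 18 -0.9 0;0 0 0 0 18 -0.9 0;0 0 0 0 18 -0.9 0")

```text
t: 6.7
tcp_pos: [0.5273, 0.0113, 0.2066]
tcp_rot: [0.24, -0.241, 0.665, -0.665]
contact_force: [-0.8, 0.1, -1.0]
width: 0.104
```

Run:
```python
from h import *
plan([.528,.0117,.187],-50.2)
snap('wrist','w6');plan([.528,.0117,.187],-50.2)
print(sensors.observe()['wrist_torque'])
K,T,im=load('w6');a=(im[135:245,270:370].astype(float)*1.4).clip(0,255).astype(np.uint8)
a=cv2.resize(a,None,fx=5.4,fy=5.4,interpolation=cv2.INTER_CUBIC);cv2.imwrite('pics/z10.png',a[:,:,::-1])
```

```text
t 6.7 p [0.5273 0.0113 0.2066] zyaw -50.24 tilt 0.05 w 0.104 F [-0.8  0.1 -1. ] j6 0.9
turn [ 0.03 -0.04  0.04] shift [-0.8 19.6  0.1]
t 6.75 p [0.5275 0.0113 0.2069] zyaw -50.24 tilt 0.02 w 0.103 F [ 0.8 -0.4 -0.3] j6 0.9
turn [ 0.01 -0.04  0.01] shift [-0.6 19.9 -0. ]
[-0.03726738  0.02193251 -0.00845183]
```

View pics/z10.png

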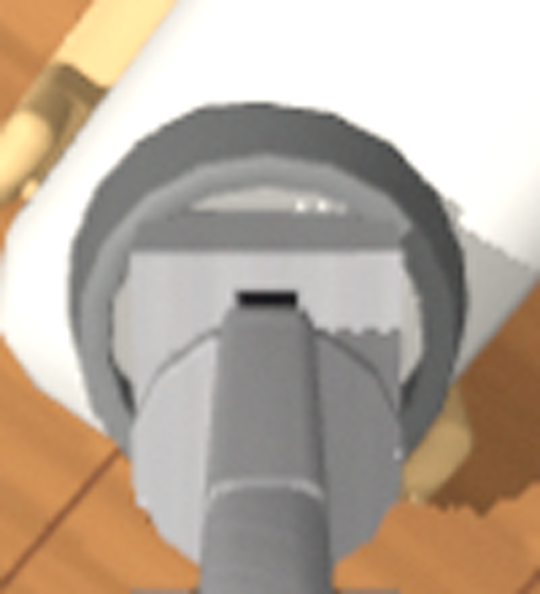

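Wrist view: the slot is centred at column 267 and the collar at 267.5. The stem is 10 mm in with no contact force, so I'll keep going down.

Call:
play_rows(moves="0 0 0 0 4 0 0;0 0 0 0 8 0 0;0 0 0 0 12 0 0;0 0 0 0 15 0 0;0 0 0 0 17 0 0;0 0 0 0 17 0 0", force=90)

```text
t: 7.25
tcp_pos: [0.528, 0.0113, 0.19]
tcp_rot: [-0.241, 0.24, -0.665, 0.665]
contact_force: [1.0, -0.2, 3.9]
width: 0.101
```

Run:
```python
from h import *
plan([.528,.0117,.187],-50.2)
snap('wrist','w7');plan([.528,.0117,.187],-50.2)
print(sensors.observe()['wrist_torque'])
```

```text
t 7.25 p [0.528  0.0113 0.19  ] zyaw -50.24 tilt 0.04 w 0.101 F [ 1.  -0.2  3.9] j6 0.9
turn [-0.03 -0.04 -0.03] shift [-0.3  3.  -0.3]
t 7.3 p [0.528  0.0113 0.1903] zyaw -50.24 tilt 0.05 w 0.1 F [1.9 0.  4.7] j6 0.9
turn [-0.03 -0.04 -0.04] shift [-0.2  3.3 -0.3]
[ 0.00399811 -0.36123841  0.01808539]
```

Call:
play_rows(moves="0 0 0 0 1.5 0 0;0 0 0 0 3 0 0;0 0 0 0 3.5 0 0;0 0 0 0 3.5 0 0")

```text
t: 7.63
tcp_pos: [0.5281, 0.0113, 0.1874]
tcp_rot: [-0.241, 0.24, -0.665, 0.665]
contact_force: [0.6, -0.4, 8.0]
width: 0.105
```

Call:
play_rows(moves="0 0 0 0 0.5 0 0;0 0 0 0 1 0 0;0 0 0 0 1 0 0")

```text
t: 7.88
tcp_pos: [0.5283, 0.0113, 0.1873]
tcp_rot: [-0.241, 0.24, -0.665, 0.665]
contact_force: [-2.3, -0.8, 17.5]
width: 0.104
```

Run:
```python
from h import *
plan([.528,.0117,.187],-50.2)
snap('wrist','w8');snap('scene','s8');snap('top','t8')
plan([.528,.0117,.187],-50.2);print(sensors.observe()['wrist_torque'])
K,T,im=load('s8');a=(im[120:220,310:390].astype(float)*1.4).clip(0,255).astype(np.uint8)
a=cv2.resize(a,None,fx=5,fy=5,interpolation=cv2.INTER_CUBIC)
K,T,im=load('w8');b=(im[150:250,280:360].astype(float)*1.4).clip(0,255).astype(np.uint8)
b=cv2.resize(b,None,fx=5,fy=5,interpolation=cv2.INTER_CUBIC);cv2.imwrite('pics/z11.png',np.hstack([a,b])[:,:,::-1])
```

```text
t 7.88 p [0.5283 0.0113 0.1873] zyaw -50.24 tilt 0.1 w 0.104 F [-2.3 -0.8 17.5] j6 0.9
turn [-0.06 -0.04 -0.08] shift [-0.   0.3 -0.5]
t 8.03 p [0.5283 0.0113 0.1873] zyaw -50.24 tilt 0.11 w 0.102 F [-2.3 -0.5 17.2] j6 0.9
turn [-0.07 -0.04 -0.08] shift [-0.1  0.3 -0.5]
[-0.0270391   0.5574367  -0.04862176]
```

View pics/z11.png

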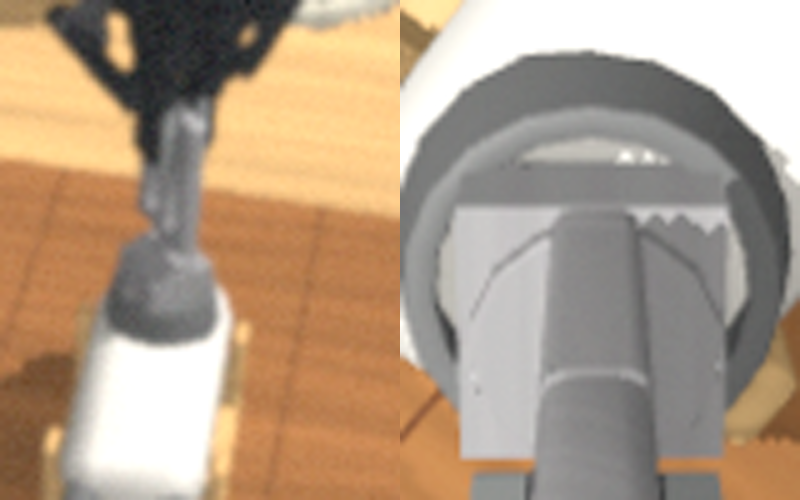

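View pics/s8.png

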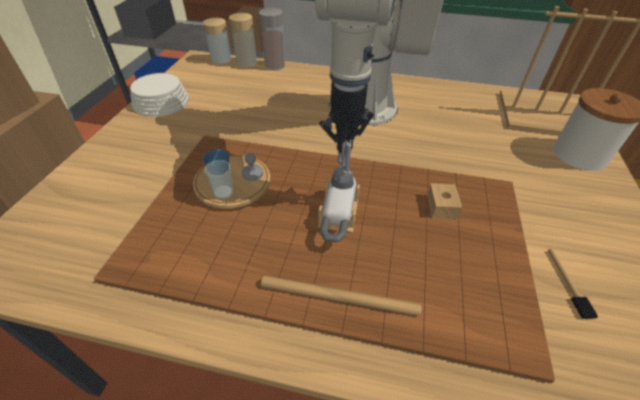

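The collar now lies on the hub face at the expected height. The push holds steady at 17 N and the bystanders haven't moved, so I'll hand in.

Run:
```python
from h import *
print(robot.close_job());
```

```text
the job is handed in; nothing more can be done
None
```

The flat beater is in the mixer's socket with its splines meshed, and the gripper is still holding it and pressing it down. I handed the job in at about 8 s.

- **Seating:** the tool stopped at z = 0.1873 m, against 0.187 m calculated for the collar on the hub. One further millimetre of push gave almost no movement, and the upward force went from 8 N to a steady 17 N. That is well above the ejector's 6.5 N.
- **Alignment:** the tool is tilted about 0.1°, which is my measure of the beater being upright. Its angle matches the hub's within 0.1°, and in the wrist picture the collar lies on the hub face.
- **Bystanders:** the ramekin, stamp, tumbler and rolling pin looked unmoved in the last scene picture.
- **Disagreements:** the top and wrist cameras differed by 2–3 mm on where things were. I lined up the last part from the wrist picture, measuring the beater against the hub. About 2 N of sideways force and 0.56 N m of wrist moment remain while pressing.

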